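Make up two waiting-room play kits

TASK

Make up two play kits from the toys on the chest: the dinosaur and the small cup go in the long tray, the racing car and the large cup in the square tray, one toy to each compartment, with nothing above the rim. Set each toy down gently, not dropped, standing upright and flat on the compartment floor as it stands now (cups mouth up, dinosaur on its feet, car on its wheels). Leave the mallet, pen pot and gel bottle where they are.

Things in the scene. Friction and masses are not known exactly. Their poses are not given: they have to be found in the camera images.
- dino_center (a point): Green vinyl short-necked toy dinosaur standing on four feet, 88 long (x, head at +x), 34 wide (y), 54 high. This point is half-way up (27 mm above its soles) at the middle of its body; z is up. The trunk, 46 long with flat sides 34 apart, lies 15 to 41 mm above the soles: grip it across y. About 60 g.
- car_center (a point): Chrome-plated die-cast racing car on its wheels, which do not turn: 68 long (x, nose at +x), 32 wide (y), 27 high. This point is at its middle, half-way up (13.5 mm above the ground); z is up. The flat body sides, 32 apart, reach from 4 to 17 mm above the ground: grip it low across y. About 90 g.
- big_cup_center (a point): Large orange plastic stacking cup, round, open, mouth up: 60 across the rim, 54 across the base, 50 high, wall 3. This point is on its axis, half-way up (25 mm above its underside); z is up. Its yaw means nothing. About 35 g.
- small_cup_center (a point): Small orange plastic stacking cup, round, open, mouth up: 42 across the rim, 36 across the base, 38 high, wall 3. This point is on its axis, half-way up (19 mm above its underside); z is up. Its yaw means nothing. About 20 g.
- long_tray: Long wooden tray, fixed to the top, open above: 260 (its x) by 130 (its y) by 65 high, walls and floor 5 thick. Origin at the centre of its underside, z up. One full-height partition, 5 thick, stands at its x = 0 along y, leaving two alike compartments 122 (x) by 120 (y), centred at x = +66 and x = -66, y = 0, with their floor 5 mm and the rim 65 mm above the origin. Its x axis points roughly away from the robot.
- square_tray: Square wooden tray, fixed to the top, open above: 200 by 200 by 65 high, walls and floor 5 thick. Origin at the centre of its underside, z up. One full-height partition, 5 thick, stands at its y = 0 along x, leaving two alike compartments 190 (x) by 92 (y), centred at y = +49 and y = -49, x = 0, with their floor 5 mm and the rim 65 mm above the origin.
- mallet: Bystander, loose: wooden toy mallet lying on the top, red cylinder head 32 across and 44 long, handle 12 thick reaching 121 along -x from the head. Origin on the top under the head, z up.
- pen_pot: Bystander, loose: white ceramic pen pot, 72 across and 65 high, with three short pencils reaching 104 up. Origin at the centre of its underside, z up.
- gel: Bystander, loose: translucent whitish hand-gel bottle, 52 across, 110 high. Origin at the centre of its underside, z up.
Mind the look-alikes: they are no part of the job. What is shaped like the part that bears big_cup_center but purple is not meant.

How it is judged:
By the outcome, as a careful person would: the job done as asked, in the order asked, and still so for the second after the job is handed in, with the robot touching nothing.
It also fails if it takes over 109 s, if anything falls off the work surface, if the arm or the gripper's body presses on something with over 40 N, if the wrist force passes 120 N, or if a joint passes its speed limit or range.

ROBOT

A 6-joint arm with a two-finger parallel gripper is mounted at the origin on the work surface. World frame = base frame: x ahead of the robot, y to its left, z up, the work surface at z = 0. Lengths are in m, angles in rad, forces in N, time in s.
With the tool pointing down it reaches from about 0.25 to 0.775 m from the base axis. Payload 4 kg.
Tool frame: the origin (TCP) lies between the finger pads; the fingertips stand 14 mm ahead of it and the grasp point (between the pads) lies 5 mm behind it; z points along the fingers, y is the line along which they close (so a half turn about z gives the same grasp; the last joint's range is limited). The gripper opens to 94 mm and grips with 3 to 60 N. Pads are 16 mm wide; open, the fingers measure 119 mm over their backs; the gripper's body (75 mm by 177 mm) begins 78 mm behind the grasp point.
Start: joints at [-1.314, 0.087, 1.371, -0, 1.684, -0.103], TCP at [0.194, -0.515, 0.22] pointing down, gripper open.
Joint ranges: [-3.1, 3.1], [-0.76, 2.03], [0.27, 2.55], [-1.08, 4.22], [0.17, 2.65], [-2.57, 2.57]. Speed limits (rad/s): [2.79, 2.79, 3.14, 3.14, 3.14, 3.14].

INTERFACE

Orientations are given as [roll, pitch, yaw] about the fixed x, y, z axes, in that order (R = Rz(yaw) Ry(pitch) Rx(roll)).
In Python, from bench import robot, snapshot gives the robot as it stands.
- The arm moves only by the tool carry_out, never from a script. Its argument "motion" is text: rows parted by semicolons, each of 4 numbers parted by spaces: the shift along the tool's x, y, z each as a share of 0.15 m, from -1 to 1, then the turn about the tool's z as a share of 180 degrees, from -1 to 1. A call has exactly 8 rows; each row is the pose to reach, as a shift and turn from the pose commanded when the call began, along the tool's axes at that moment, turning the shorter way round; what a row does not reach only later rows make up. A row lasts 1/10 s, in which the tool goes at most 50 mm and 8.59 degrees, less where a joint would pass 70% of its speed; a pose out of reach is approached as far as the arm can. A call with a number of a shift or a turn outside -1 to 1 is refused whole. A call with a gripper value outside its range is refused whole. "grip" is the opening, from -1 (shut) to 1 (fully open), set as the call begins (left out, the last holds). The fingers move at their own pace and stop on an object; the grip force is fixed at half the most. Time passes only in rows, so rows that repeat a pose let the fingers close, or fill a call up. It gives the time, the measured TCP pose, the force, the opening and the grip force at its end, in the units of the state.
- robot.get_obs(): the state, without advancing time (a new reading comes with each control period).
- snapshot(name): name is "scene" or "side" or "wrist"; returns a dict with "image" (400x640x3 uint8, red, green, blue), "fx", "fy", "cx", "cy" (pixels), "pose" (4x4, takes a point from camera to world coordinates); the wrist camera has in their place "hand_eye" (4x4, takes a point from camera to tool coordinates, whose origin is the TCP and whose axes are the flange's). Camera axes: x right, y up, looking along -z (the intrinsics and any distortion apply to the point x, -y, -z); pixel columns grow to the right and rows downward; lengths in m; the calibration is good to about 2 mm. A picture is of the moment at which its call begins: read the wrist's pose just before it. There is no depth.
- robot.close_job(): hands the job in; it is judged then, once.
The state is a dict: "time": time; "joint_positions": joint angles; "qvel": joint speeds; "joint_torque": joint torques, N m; "tool_pos": TCP position; "ee_rot": TCP orientation; "wrist_force": force on the tool from outside, world axes, zero at the start; "wrist_torque": the same for the moment, N m; "width": finger opening in m; "finger_force": force on a finger pad.
Only numpy, scipy, OpenCV 4.12 (cv2) and the standard library are available. Lean on these libraries where they do the work, as an engineer would, in place of code of your own. Each camera call takes 0.05 s, during which the arm holds its last target. There are 200 camera calls.

## Working session

There is one attempt and no reset: what is moved stays moved. The work goes in short steps, Python scripts to look and compute and a tool call to move; the robot and the scene stay as the last step left them, time stands still between calls to the robot, and variables do not carry over. Pictures are saved under pics/ and viewed, at most 17 in all, crops included, and the job is handed in when it is done.

Besides the shell and the picture viewer there is one more tool, called after "Emit:" in YAML: its name, and indented under it one key for each argument. carry_out: Moves the arm, as the interface text tells. Shift numbers are shares of 0.15 m and turn numbers shares of 180 degrees, none past 1 either way. Its arguments: {"type":"object","properties":{"motion":{"type":"string"},"grip":{"type":"number"}},"required":["motion"]}

```bash
mkdir -p pics; python3 - <<'E'
from bench import robot, snapshot
import cv2,pickle
o=robot.get_obs(); print(o)
S={}
for n in ("scene","side","wrist"):
    s=snapshot(n); S[n]=s; cv2.imwrite(f"pics/{n}0.png",s["image"][:,:,::-1])
    print(n,{k:v for k,v in s.items() if k!="image"})
pickle.dump((o,S),open("s0.pkl","wb"))
E
```

```text
{'time': 0.0, 'joint_positions': array([-1.31409723e+00,  8.79241114e-02,  1.37227546e+00, -1.00379254e-05,
        1.68358536e+00, -1.03109323e-01]), 'qvel': array([-0.00143602, -0.00138941, -0.0010343 ,  0.00029968,  0.00095483,
        0.00126513]), 'joint_torque': array([-1.11006455e-03, -3.40185642e+01, -3.02432263e+01,  7.17796222e-02,
        3.30775569e-02, -1.81462215e-04]), 'tool_pos': array([ 0.19350528, -0.51427201,  0.21831027]), 'ee_rot': array([-3.13941099e+00, -2.15720084e-04,  3.59807068e-01]), 'wrist_force': array([ 0.08937048, -0.04412671,  0.26241211]), 'wrist_torque': array([ 0.00235686, -0.0221503 ,  0.02822228]), 'finger_force': 0.0, 'width': 0.09399816489850524}
scene {'fx': 423.0147284509083, 'fy': 423.0147284509083, 'cx': 317.899435277285, 'cy': 198.7865969576264, 'pose': array([[-0.42716832, -0.64420632,  0.63444893,  1.13970289],
       [ 0.90410394, -0.29570963,  0.30846698,  0.31341445],
       [-0.01110372,  0.7053751 ,  0.70874726,  0.74341208],
       [ 0.        ,  0.        ,  0.        ,  1.        ]])}
side {'fx': 402.2105417565138, 'fy': 402.2105417565138, 'cx': 314.8011914056821, 'cy': 201.5917130067753, 'pose': array([[ 0.99884489,  0.00507774, -0.04778191,  0.48437878],
       [-0.04426332,  0.4842027 , -0.87383551, -0.7254286 ],
       [ 0.01869902,  0.87494112,  0.48386815,  0.46792622],
       [ 0.        ,  0.        ,  0.        ,  1.        ]])}
wrist {'fx': 299.8912415740413, 'fy': 299.8912415740413, 'cx': 323.77970495390446, 'cy': 201.3322107188281, 'hand_eye': array([[ 3.40093959e-04,  9.73400634e-01,  2.29109340e-01,
         6.51429696e-02],
       [ 9.99999920e-01, -2.82580747e-04, -2.83836762e-04,
         1.37554327e-03],
       [-2.11544996e-04,  2.29109418e-01, -9.73400652e-01,
        -1.65205490e-01],
       [ 0.00000000e+00,  0.00000000e+00,  0.00000000e+00,
         1.00000000e+00]])}
```

View pics/scene0.png

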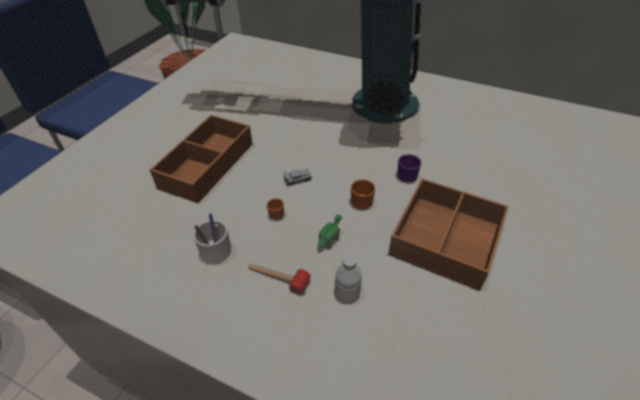

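View pics/side0.png

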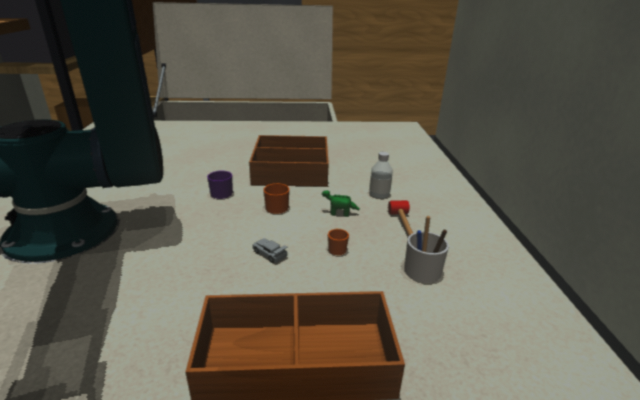

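The scene view shows the long tray at left (203,158), car (297,176), small cup (276,209), large cup (362,194), dino (329,233, head to upper right), square tray (450,231), gel (348,280), mallet (300,280), pot (212,242) and the purple cup (409,168). The side view shows the same layout from the long-tray side. I'll enlarge both to get precise pixels.

```bash
cat > h.py <<'E'
import numpy as np, cv2
from scipy.spatial.transform import Rotation as R
def campose(s,o=None):
    if "pose" in s: return s["pose"]
    T=np.eye(4); T[:3,:3]=R.from_euler("xyz",o["ee_rot"]).as_matrix(); T[:3,3]=o["tool_pos"]
    return T@s["hand_eye"]
def ray(s,uv,z,o=None):
    P=campose(s,o); u,v=uv
    d=P[:3,:3]@np.array([(u-s["cx"])/s["fx"],-(v-s["cy"])/s["fy"],-1.]); c=P[:3,3]
    return c+d*(z-c[2])/d[2]
def proj(s,X,o=None):
    P=campose(s,o); p=(np.atleast_2d(X)-P[:3,3])@P[:3,:3]
    return np.c_[s["cx"]-s["fx"]*p[:,0]/p[:,2], s["cy"]+s["fy"]*p[:,1]/p[:,2]]
def bright(im,x0,x1,y0,y1,k):
    c=im[y0:y1,x0:x1,::-1]; c=np.clip((c/255.)**.6*255*1.1,0,255).astype('u1')
    return cv2.resize(c,None,fx=k,fy=k,interpolation=cv2.INTER_CUBIC)
E
python3 - <<'E'
import pickle,cv2; from h import *
o,S=pickle.load(open("s0.pkl","rb"))
cv2.imwrite("pics/a.png",bright(S["scene"]["image"],145,515,110,290,2.15))
cv2.imwrite("pics/b.png",bright(S["side"]["image"],180,450,130,400,2.2))
for n,px in dict(car=(297,178,.01),small=(276,209,.02),big=(362,194,.025),dino=(329,234,.027),gel=(348,283,.05),purple=(409,168,.025),pot=(213,243,.03),mal=(300,282,.015)).items():
    print(n,ray(S["scene"],px[:2],px[2]).round(3))
for n,px in dict(car=(270,250,.01),small=(338,242,.02),big=(277,198,.025),dino=(342,205,.027)).items():
    print(n,ray(S["side"],px[:2],px[2]).round(3))
E
```

```text
car [ 0.437 -0.087  0.01 ]
small [ 0.564 -0.077  0.02 ]
big [0.437 0.091 0.025]
dino [0.587 0.071 0.027]
gel [0.702 0.162 0.05 ]
purple [0.298 0.166 0.025]
pot [ 0.718 -0.146  0.03 ]
mal [0.719 0.065 0.015]
car [ 0.435 -0.09   0.01 ]
small [ 0.567 -0.08   0.02 ]
big [0.442 0.092 0.025]
dino [0.588 0.054 0.027]
```

View pics/a.png

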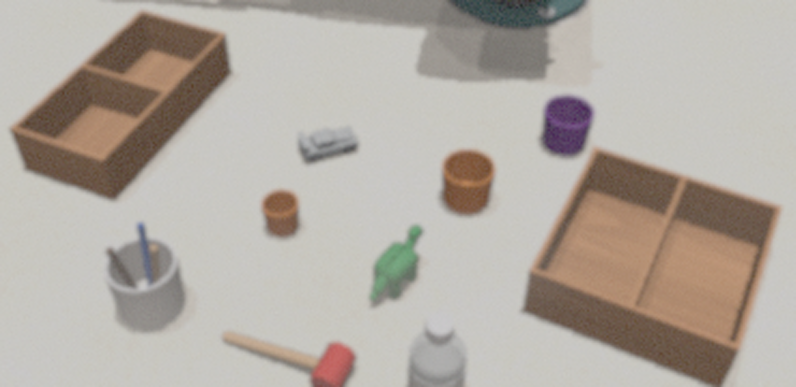

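View pics/b.png

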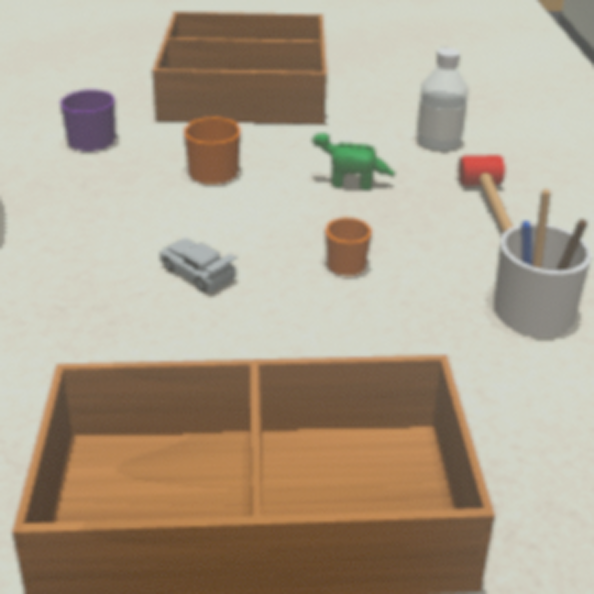

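The enlarged views show the tray rims clearly. Long-tray outer rim corners in the side crop are at (60,367), (447,359), (492,517), (22,525). Square-tray corners in the scene crop are at (597,151), (778,209), (738,347), (535,270). I'll fit the trays and plan the first move.

```bash
cat >> h.py <<'E'
def plan(o,pos,yaw=None):
    """shift shares and turn share, tool axes, from measured pose"""
    M=R.from_euler("xyz",[np.pi,0,o["ee_rot"][2]]).as_matrix()
    d=M.T@(np.array(pos)-o["tool_pos"])/.15
    t=0 if yaw is None else -((yaw-o["ee_rot"][2]+np.pi/2)%np.pi-np.pi/2)/np.pi
    return d.round(3),round(t,3)
E
python3 - <<'E'
import pickle,cv2; from h import *
from scipy.optimize import least_squares
o,S=pickle.load(open("s0.pkl","rb"))
def fit(s,uv,hx,hy,x0):
    c=np.array([[a*hx,b*hy] for a,b in ((-1,1),(1,1),(1,-1),(-1,-1))])
    def pts(p): 
        r=np.array([[np.cos(p[2]),-np.sin(p[2])],[np.sin(p[2]),np.cos(p[2])]])
        return np.c_[c@r.T+p[:2],np.full(4,.065)]
    f=least_squares(lambda p:(proj(s,pts(p))-uv).ravel(),x0)
    print(f.x.round(4),np.abs(f.fun).max().round(2)); return f.x
b=np.array([(60,367),(447,359),(492,517),(22,525)])/2.2+[180,130]
a=np.array([(597,151),(778,209),(738,347),(535,270)])/2.15+[145,110]
for uv in a: print(ray(S["scene"],uv,.065).round(3))
fit(S["side"],b,.13,.065,[.5,-.3,0])
# order along quad: corner near robot/y- etc.
fit(S["scene"],a[[1,2,3,0]],.1,.1,[.45,.3,0.1])
al=np.array([(16,130),(142,14),(227,38),(112,172)])/2.15+[145,110]
fit(S["scene"],al[[3,0,1,2]][[3,0,1,2]],.13,.065,[.5,-.3,0])
for uv in al: print(ray(S["scene"],uv,.065).round(3))
print(plan(o,[.47,-.03,.25],0.0))
E
```

```text
[0.374 0.216 0.065]
[0.382 0.408 0.065]
[0.574 0.4   0.065]
[0.564 0.208 0.065]
[ 0.4859 -0.3381  0.0012] 3.55
[ 0.4717  0.3073 -0.045 ] 2.6
[ 0.4896 -0.3247  0.0352] 2.88
[ 0.613 -0.391  0.065]
[ 0.362 -0.396  0.065]
[ 0.362 -0.265  0.065]
[ 0.623 -0.249  0.065]
(array([ 2.862, -2.373, -0.211]), np.float64(0.115))
```

Emit:
carry_out:
  motion: "0.12 -0.1 -0.01 0; 0.24 -0.2 -0.02 0; 0.36 -0.3 -0.03 0; 0.48 -0.4 -0.04 0; 0.6 -0.5 -0.05 0; 0.72 -0.6 -0.06 0; 0.84 -0.7 -0.07 0; 0.96 -0.8 -0.07 0"
  grip: 1

```text
time: 0.95
tool_pos: [0.2865, -0.3508, 0.2299]
ee_rot: [-3.142, -0.0, 0.36]
wrist_force: [0.2, 0.1, 0.6]
width: 0.0941
finger_force: 0.0
```

Emit:
carry_out:
  motion: "0.12 -0.1 -0.01 0; 0.24 -0.2 -0.02 0; 0.36 -0.3 -0.03 0; 0.48 -0.4 -0.04 0; 0.6 -0.5 -0.05 0; 0.72 -0.6 -0.06 0; 0.84 -0.7 -0.07 0; 0.96 -0.8 -0.07 0"

```text
time: 1.75
tool_pos: [0.379, -0.1878, 0.2404]
ee_rot: [3.142, -0.0, 0.36]
wrist_force: [0.3, 0.4, 0.6]
width: 0.094
finger_force: 0.0
```

Emit:
carry_out:
  motion: "0.13 -0.1 -0.01 0.02; 0.26 -0.2 -0.02 0.04; 0.39 -0.3 -0.03 0.06; 0.52 -0.4 -0.04 0.08; 0.65 -0.5 -0.05 0.1; 0.78 -0.6 -0.06 0.115; 0.94 -0.77 -0.07 0.115; 0.94 -0.77 -0.07 0.115"

```text
time: 2.55
tool_pos: [0.4707, -0.0281, 0.2505]
ee_rot: [-3.14, 0.0, 0.003]
wrist_force: [-0.2, -0.1, -0.3]
width: 0.0941
finger_force: 0.0
```

```bash
python3 - <<'E'
from bench import robot, snapshot
import cv2,pickle
from h import *
o=robot.get_obs(); s=snapshot("wrist"); pickle.dump((o,s),open("s1.pkl","wb"))
print(o["time"],o["tool_pos"],o["ee_rot"],o["wrist_force"])
cv2.imwrite("pics/w1.png",bright(s["image"],0,640,0,400,1.25))
E
```

```text
2.55 [ 0.47074964 -0.02810482  0.25054956] [-3.13998554e+00  4.12254309e-04  3.34292818e-03] [-0.17606416 -0.13245619 -0.31644213]
```

View pics/w1.png

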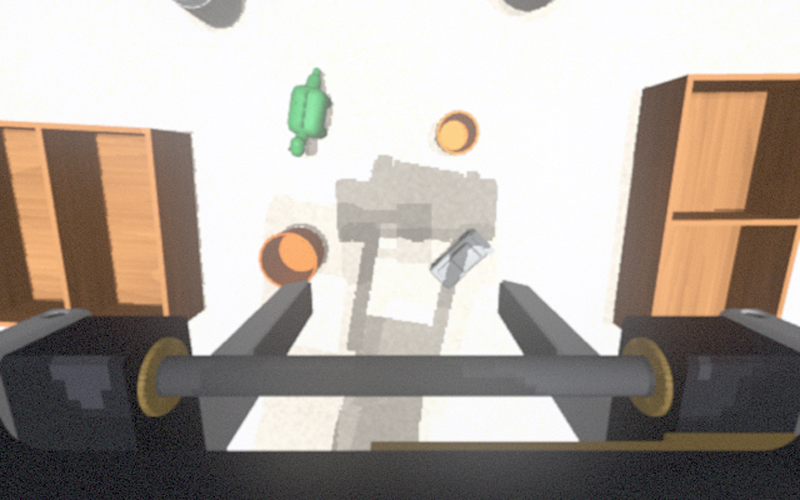

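The wrist view shows the dino at (308,110) with its head at the lower end (297,147), and the small cup rim at (456,132). The large cup rim is at (290,258) and the car at (461,258), lying diagonally. Tray rim corners are at (688,78) for the long tray and (150,130) for the square tray, with partitions at (672,220) and (38,127)–(68,323). I'll measure by segmentation.

```bash
cat >> h.py <<'E'
def blobs(im,name,win=None):
    hsv=cv2.cvtColor(np.ascontiguousarray(im),cv2.COLOR_RGB2HSV)
    lo,hi={"green":((40,80,20),(85,255,255)),"orange":((3,110,20),(20,255,255))}[name]
    m=cv2.inRange(hsv,lo,hi)
    if win: w=np.zeros_like(m); w[win[2]:win[3],win[0]:win[1]]=1; m*=w
    return m
E
python3 - <<'E'
import pickle; from h import *
o,s=pickle.load(open("s1.pkl","rb")); im=s["image"]
def axis(p,z):
    r=cv2.minAreaRect(p); b=cv2.boxPoints(r)
    w=np.array([ray(s,q,z,o)[:2] for q in b]); e=[w[1]-w[0],w[2]-w[1]]
    L=max(e,key=np.linalg.norm); print(" ctr",ray(s,r[0],z,o).round(4),"dims",[np.linalg.norm(x).round(4) for x in e],"yaw deg",np.degrees(np.arctan2(L[1],L[0])).round(1))
m=blobs(im,"green",(200,300,40,140))
mo=cv2.morphologyEx(m,cv2.MORPH_OPEN,cv2.getStructuringElement(cv2.MORPH_ELLIPSE,(15,15)))
for mm in (m,mo): axis(cv2.findNonZero(mm),.030)
for n,win,z in (("small",(335,400,80,130),.038),("big",(195,275,170,240),.05)):
    c=max(cv2.findContours(blobs(im,"orange",win),0,2)[0],key=cv2.contourArea)
    e=cv2.fitEllipse(c); (u,v),rr=cv2.minEnclosingCircle(c); print(n,e,u,v,rr, ray(s,e[0],z,o).round(4), ray(s,(u,v),z,o).round(4))
# tray pts
for q,nm in (((688,78),"long +x+y rim corner"),((672,218),"long part"),((150,130),"sq +x -y corner"),((165,323),"sq -y wall"),((38,127),"sq part"),((68,323),"sq part2")):
    print(nm,ray(s,np.array(q)/1.25,.065,o).round(4))
cv2.imwrite("pics/car1.png",np.hstack([bright(im,325,415,165,240,6)//2+0,]))
E
```

```text
ctr [0.5849 0.0668 0.03  ] dims [np.float64(0.0821), np.float64(0.0321)] yaw deg -12.3
 ctr [0.5866 0.0666 0.03  ] dims [np.float64(0.0489), np.float64(0.0319)] yaw deg -11.3
small ((365.6728210449219, 105.67527770996094), (32.770206451416016, 34.78129196166992), 28.598125457763672) 365.4853515625 105.5243911743164 17.70619773864746 [ 0.5659 -0.0795  0.038 ] [ 0.5661 -0.0793  0.038 ]
big ((231.2217254638672, 206.0101776123047), (42.796566009521484, 49.60784912109375), 71.1406478881836) 232.84426879882812 205.0737762451172 26.24791145324707 [0.4438 0.0868 0.05  ] [0.445  0.0847 0.05  ]
long +x+y rim corner [ 0.6093 -0.2743  0.065 ]
long part [ 0.4874 -0.2808  0.065 ]
sq +x -y corner [0.5646 0.1985 0.065 ]
sq -y wall [0.3791 0.2116 0.065 ]
sq part [0.5668 0.2981 0.065 ]
sq part2 [0.3787 0.3094 0.065 ]
```

View pics/car1.png

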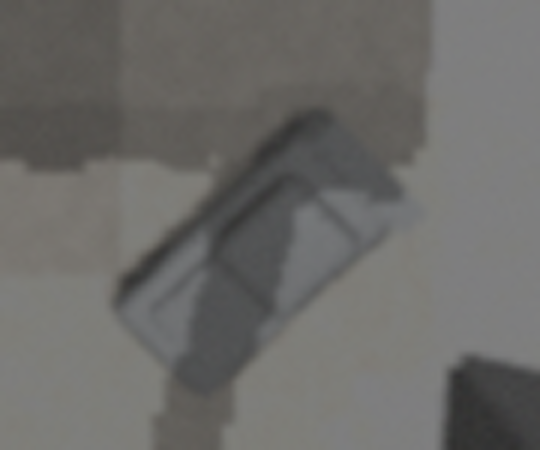

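Emit:
carry_out:
  motion: "0.1 -0.08 0.1 0.01; 0.2 -0.16 0.2 0.02; 0.3 -0.25 0.3 0.03; 0.4 -0.33 0.4 0.04; 0.5 -0.42 0.5 0.05; 0.6 -0.5 0.6 0.06; 0.7 -0.58 0.7 0.067; 0.77 -0.633 0.8 0.067"

```text
time: 3.4
tool_pos: [0.586, 0.0631, 0.1299]
ee_rot: [3.141, 0.001, -0.213]
wrist_force: [0.2, -0.7, -0.7]
width: 0.0941
finger_force: 0.0
```

Emit:
carry_out:
  motion: "0 0 0 0; 0 0 0.12 0; 0 0 0.24 0; 0 0 0.36 0; 0 0 0.48 0; 0 0 0.58 0; 0 0 0.66 0; 0 0 0.7 0"

```text
time: 4.2
tool_pos: [0.585, 0.0631, 0.025]
ee_rot: [3.141, 0.001, -0.213]
wrist_force: [0.2, 0.1, -0.0]
width: 0.0938
finger_force: 0.0
```

Emit:
carry_out:
  motion: "0 0 0 0; 0 0 0 0; 0 0 0 0; 0 0 0 0; 0 0 0 0; 0 0 0 0; 0 0 0 0; 0 0 0 0"
  grip: -0.5

```text
time: 5.0
tool_pos: [0.5858, 0.0639, 0.0261]
ee_rot: [-3.141, -0.0, -0.212]
wrist_force: [-0.7, 0.5, 0.6]
width: 0.0339
finger_force: 30.1
```

Emit:
carry_out:
  motion: "0 0 -0.05 0; 0 0 -0.15 0; 0 0 -0.3 0; 0 0 -0.45 0; 0 0 -0.6 0; 0 0 -0.75 0; 0 0 -0.85 0; 0 0 -0.9 0"

```text
time: 5.8
tool_pos: [0.5866, 0.0637, 0.164]
ee_rot: [-3.141, -0.004, -0.212]
wrist_force: [-0.3, -0.2, -0.9]
width: 0.0336
finger_force: 30.0
```

Emit:
carry_out:
  motion: "-0.01 0.06 0 0; -0.03 0.18 0 0; -0.05 0.3 0 0; -0.08 0.43 0 0; -0.1 0.56 0 0; -0.12 0.69 0 0; -0.14 0.82 0 0; -0.17 0.95 0 0"

```text
time: 6.6
tool_pos: [0.5287, -0.072, 0.1591]
ee_rot: [3.141, 0.004, -0.213]
wrist_force: [-0.2, 0.4, -0.5]
width: 0.0339
finger_force: 30.0
```

Emit:
carry_out:
  motion: "-0.02 0.12 0 0; -0.04 0.24 0 0; -0.06 0.36 0 0; -0.08 0.48 0 0; -0.1 0.6 0 0; -0.12 0.72 0 0; -0.14 0.84 0 0; -0.17 0.95 0 0"

```text
time: 7.4
tool_pos: [0.4736, -0.2055, 0.1591]
ee_rot: [-3.141, 0.004, -0.213]
wrist_force: [0.2, -0.1, -0.0]
width: 0.0338
finger_force: 30.0
```

Emit:
carry_out:
  motion: "-0.02 0.12 0 -0.01; -0.04 0.24 0 -0.02; -0.06 0.36 0 -0.03; -0.08 0.5 0 -0.04; -0.11 0.64 0 -0.05; -0.14 0.78 0 -0.06; -0.16 0.89 0 -0.068; -0.17 0.94 0 -0.068"

```text
time: 8.2
tool_pos: [0.4188, -0.3378, 0.1592]
ee_rot: [-3.14, 0.003, -0.001]
wrist_force: [0.2, 0.0, -0.6]
width: 0.0341
finger_force: 30.0
```

```bash
python3 - <<'E'
from bench import robot, snapshot
import cv2,pickle
from h import *
o=robot.get_obs(); s=snapshot("wrist"); pickle.dump((o,s),open("s2.pkl","wb"))
print(o["time"],o["tool_pos"],o["ee_rot"],o["width"],o["finger_force"])
cv2.imwrite("pics/w2.png",bright(s["image"],0,640,0,400,1.25))
E
```

```text
8.2 [ 0.41876256 -0.33784304  0.15918727] [-3.13986507e+00  2.99383465e-03 -1.20463264e-03] 0.03411171090091757 29.999702274799347
```

View pics/w2.png

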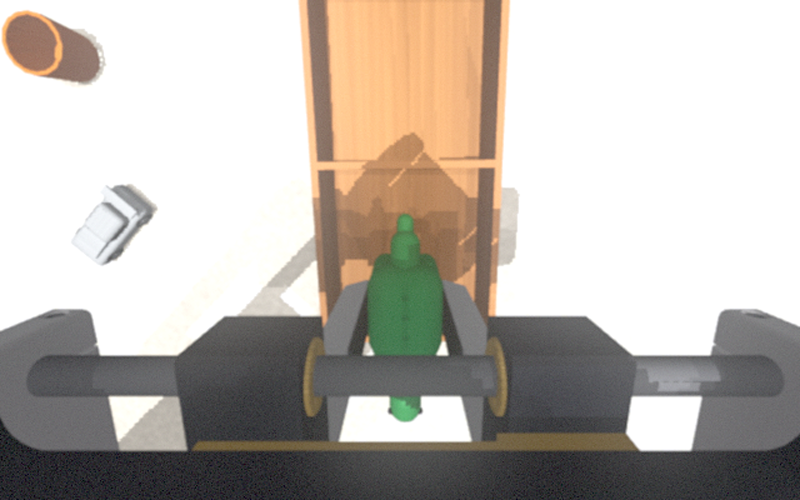

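The dino is held along the tray axis, tail up-image. The partition's top edge is at (408,163), and the rim walls cross that row at about 312 and 503.

```bash
python3 - <<'E'
import pickle; from h import *
o,s=pickle.load(open("s2.pkl","rb"))
for q in ((312,163),(503,163),(306,20),(508,20),(408,163),(408,169)): print(q,ray(s,np.array(q)/1.25,.065,o).round(4))
for X in ([.357,-.336,.065],[.362,-.336,.065],[.362,-.336,.005],[.421,-.336,.005],[.421,-.336,.065]): print(X,(proj(s,X,o)*1.25).round(0))
E
```

```text
(312, 163) [ 0.4845 -0.277   0.065 ]
(503, 163) [ 0.4844 -0.4055  0.065 ]
(306, 20) [ 0.5708 -0.2783  0.065 ]
(508, 20) [ 0.5706 -0.4034  0.065 ]
(408, 163) [ 0.4845 -0.3416  0.065 ]
(408, 169) [ 0.4805 -0.3416  0.065 ]
[0.357, -0.336, 0.065] [[400. 337.]]
[0.362, -0.336, 0.065] [[400. 331.]]
[0.362, -0.336, 0.005] [[401. 302.]]
[0.421, -0.336, 0.005] [[401. 238.]]
[0.421, -0.336, 0.065] [[400. 255.]]
```

Emit:
carry_out:
  motion: "0 0.02 0.05 0; 0 0.02 0.15 0; 0 0.02 0.3 0; 0 0.02 0.45 0; 0 0.02 0.6 0; 0 0.02 0.72 0; 0 0.02 0.8 0; 0 0.02 0.83 0"

```text
time: 9.05
tool_pos: [0.4204, -0.3379, 0.034]
ee_rot: [-3.139, 0.003, 0.003]
wrist_force: [0.3, -0.3, -1.4]
width: 0.034
finger_force: 30.0
```

Emit:
carry_out:
  motion: "0 0 0.01 0; 0 0 0.01 0; 0 0 0.02 0; 0 0 0.02 0; 0 0 0.025 0; 0 0 0.025 0; 0 0 0.03 0; 0 0 0.03 0"

```text
time: 9.85
tool_pos: [0.4212, -0.3396, 0.0319]
ee_rot: [-3.142, 0.0, 0.002]
wrist_force: [-0.2, 0.4, 0.2]
width: 0.034
finger_force: 30.0
```

Emit:
carry_out:
  motion: "0 0 0.005 0; 0 0 0.005 0; 0 0 0.01 0; 0 0 0.01 0; 0 0 0.01 0; 0 0 0.01 0; 0 0 0.01 0; 0 0 0.01 0"

```text
time: 10.65
tool_pos: [0.4213, -0.3396, 0.031]
ee_rot: [3.141, -0.0, 0.002]
wrist_force: [-2.1, 2.6, 5.5]
width: 0.0339
finger_force: 30.0
```

Emit:
carry_out:
  motion: "0 0 0 0; 0 0 0 0; 0 0 0 0; 0 0 0 0; 0 0 0 0; 0 0 -0.04 0; 0 0 -0.1 0; 0 0 -0.2 0"
  grip: 0.3

```text
time: 11.45
tool_pos: [0.4209, -0.3393, 0.0606]
ee_rot: [-3.141, 0.001, 0.002]
wrist_force: [0.0, -0.7, -0.2]
width: 0.0608
finger_force: 0.0
```

Emit:
carry_out:
  motion: "0 0 -0.12 0; 0 0 -0.24 0; 0 0 -0.36 0; 0 0 -0.48 0; 0 0 -0.6 0; 0 0 -0.72 0; 0 0 -0.84 0; 0 0 -0.9 0"

```text
time: 12.25
tool_pos: [0.4219, -0.3403, 0.1986]
ee_rot: [3.138, -0.003, 0.002]
wrist_force: [-0.1, 0.1, 1.1]
width: 0.0611
finger_force: 0.0
```

```bash
python3 - <<'E'
from bench import robot, snapshot
import cv2,pickle
from h import *
o=robot.get_obs(); s=snapshot("wrist"); t=snapshot("side")
print(o["time"],o["tool_pos"],o["ee_rot"])
print(plan(o,[.566,-.0795,.19],0))
cv2.imwrite("pics/w3.png",np.hstack([bright(s["image"],220,430,120,400,1.4),cv2.resize(bright(t["image"],180,420,230,400,2),(480,392))]))
E
```

```text
12.25 [ 0.42192126 -0.3402687   0.19857808] [ 3.13832807e+00 -3.22314090e-03  1.70271804e-03]
(array([ 0.963, -1.737,  0.057]), np.float64(0.001))
```

View pics/w3.png

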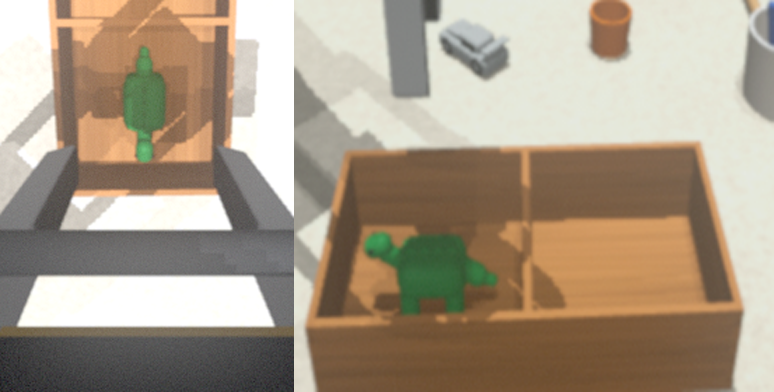

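Both views show the dino standing on its feet in the near compartment of the long tray, clear of the walls. Next is the small cup.

Emit:
carry_out:
  motion: "0.06 -0.11 0 0; 0.12 -0.22 0 0; 0.18 -0.33 0 0; 0.24 -0.44 0 0; 0.3 -0.55 0 0; 0.36 -0.66 0 0; 0.42 -0.77 0 0; 0.48 -0.87 0 0"
  grip: 1

```text
time: 13.15
tool_pos: [0.4928, -0.2079, 0.1942]
ee_rot: [-3.141, 0.002, 0.002]
wrist_force: [0.2, 0.5, 0.8]
width: 0.0941
finger_force: 0.0
```

Emit:
carry_out:
  motion: "0.06 -0.11 0 0; 0.12 -0.22 0.05 0; 0.18 -0.33 0.12 0; 0.24 -0.44 0.2 0; 0.3 -0.55 0.28 0; 0.38 -0.68 0.36 0; 0.44 -0.8 0.44 0; 0.48 -0.87 0.5 0"

```text
time: 13.95
tool_pos: [0.5643, -0.0769, 0.1183]
ee_rot: [-3.141, 0.003, 0.003]
wrist_force: [0.4, -0.5, -0.2]
width: 0.0939
finger_force: 0.0
```

```bash
cat > cup.py <<'E'
import sys
from bench import robot, snapshot
from h import *
o=robot.get_obs(); s=snapshot("wrist"); z=float(sys.argv[1])
m=blobs(s["image"],"orange")
g=proj(s,[float(sys.argv[2]),float(sys.argv[3]),z],o)[0]
for c in cv2.findContours(m,0,2)[0]:
    if cv2.contourArea(c)<250: continue
    e=cv2.fitEllipse(c); print(np.round(e[0],1),np.round(e[1],1),ray(s,e[0],z,o).round(4))
print("expect px",g,o["tool_pos"].round(4),o["time"])
cv2.imwrite(sys.argv[4],bright(s["image"],100,540,0,400,1.4))
E
python3 cup.py .038 .566 -.0795 pics/w4.png
```

```text
[329.7 356.6] [ 5.6 80.3] [ 0.4189 -0.0846  0.038 ]
[557.4 353.3] [ 13.5 215.9] [ 0.4233 -0.3023  0.038 ]
[518.7 302.5] [36.4 58. ] [ 0.4775 -0.2569  0.038 ]
[129.6 302. ] [36.9 59.1] [0.4768 0.0988 0.038 ]
[  4.6 227.7] [64.6 79. ] [0.5478 0.1957 0.038 ]
[325.6 206.4] [46.8 48.5] [ 0.5676 -0.08    0.038 ]
[598.4 203.7] [104.4 150.2] [ 0.5707 -0.3098  0.038 ]
[235.3  10. ] [ 20.6 196.7] [ 0.7154 -0.0134  0.038 ]
expect px [324.99769464 208.22150004] [ 0.5643 -0.0769  0.1183] 13.95
```

View pics/w4.png

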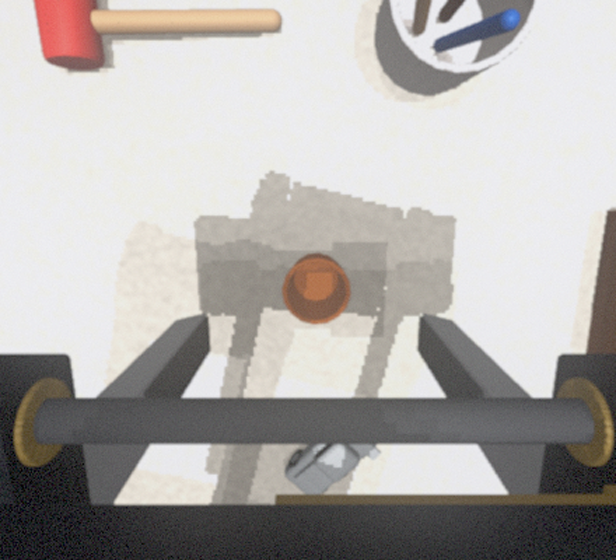

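The small cup is centred between the open fingers at (316,288), and the mallet and pot are well clear. Descending.

Emit:
carry_out:
  motion: "0.01 0.01 0.04 0; 0.01 0.02 0.14 0; 0.01 0.02 0.26 0; 0.01 0.02 0.38 0; 0.01 0.02 0.48 0; 0.01 0.02 0.56 0; 0.01 0.02 0.62 0; 0.01 0.02 0.64 0"

```text
time: 14.8
tool_pos: [0.5657, -0.0815, 0.0232]
ee_rot: [-3.141, 0.002, 0.001]
wrist_force: [0.2, 0.6, 0.4]
width: 0.0938
finger_force: 0.0
```

Emit:
carry_out:
  motion: "0 0 0 0; 0 0 0 0; 0 0 0 0; 0 0 0 0; 0 0 0 0; 0 0 0 0; 0 0 0 0; 0 0 0 0"
  grip: -0.4

```text
time: 15.6
tool_pos: [0.5664, -0.0814, 0.0246]
ee_rot: [3.142, -0.0, 0.002]
wrist_force: [-1.1, 0.2, -0.3]
width: 0.0398
finger_force: 30.0
```

Emit:
carry_out:
  motion: "0 0 -0.05 0; 0 0 -0.15 0; 0 0 -0.3 0; 0 0 -0.45 0; 0 0 -0.6 0; 0 0 -0.75 0; 0 0 -0.85 0; 0 0 -0.9 0"

```text
time: 16.4
tool_pos: [0.5673, -0.0816, 0.1625]
ee_rot: [3.14, -0.004, 0.002]
wrist_force: [-0.2, 0.1, -0.1]
width: 0.0395
finger_force: 30.0
```

Emit:
carry_out:
  motion: "-0.01 0.06 0 0; -0.02 0.16 0 0; -0.03 0.28 0 0; -0.04 0.4 0 0; -0.05 0.52 0 0; -0.05 0.64 0 0; -0.06 0.76 0 0; -0.06 0.87 0 0"

```text
time: 17.2
tool_pos: [0.5569, -0.2136, 0.1587]
ee_rot: [-3.141, 0.001, 0.001]
wrist_force: [0.1, 0.9, -0.1]
width: 0.0403
finger_force: 30.0
```

Emit:
carry_out:
  motion: "-0.01 0.12 0 0; -0.02 0.24 0 0; -0.03 0.36 0 0; -0.04 0.48 0 0; -0.05 0.6 0 0; -0.05 0.72 0 0; -0.06 0.82 0 0; -0.06 0.86 0 0"

```text
time: 18.0
tool_pos: [0.5484, -0.3428, 0.1592]
ee_rot: [3.141, 0.0, 0.0]
wrist_force: [-0.2, -0.0, 0.2]
width: 0.0398
finger_force: 30.0
```

Emit:
carry_out:
  motion: "0 0 0.05 0; 0 0 0.15 0; 0 0 0.3 0; 0 0 0.45 0; 0 0 0.6 0; 0 0 0.72 0; 0 0 0.8 0; 0 0 0.83 0"

```text
time: 18.8
tool_pos: [0.5477, -0.3393, 0.0323]
ee_rot: [-3.139, 0.003, 0.003]
wrist_force: [0.7, -0.3, 0.4]
width: 0.0395
finger_force: 30.0
```

Emit:
carry_out:
  motion: "0 0 0.01 0; 0 0 0.01 0; 0 0 0.02 0; 0 0 0.02 0; 0 0 0.025 0; 0 0 0.025 0; 0 0 0.03 0; 0 0 0.03 0"

```text
time: 19.6
tool_pos: [0.5487, -0.3409, 0.0304]
ee_rot: [-3.142, 0.0, 0.002]
wrist_force: [-0.6, 0.1, -0.5]
width: 0.0396
finger_force: 30.0
```

Emit:
carry_out:
  motion: "0 0 0.003 0; 0 0 0.003 0; 0 0 0.007 0; 0 0 0.007 0; 0 0 0.01 0; 0 0 0.01 0; 0 0 0.01 0; 0 0 0.01 0"

```text
time: 20.4
tool_pos: [0.5489, -0.341, 0.0295]
ee_rot: [3.141, -0.0, 0.002]
wrist_force: [-1.1, 1.3, 4.3]
width: 0.0398
finger_force: 30.0
```

Emit:
carry_out:
  motion: "0 0 0 0; 0 0 0 0; 0 0 0 0; 0 0 0 0; 0 0 0 0; 0 0 -0.04 0; 0 0 -0.1 0; 0 0 -0.2 0"
  grip: 0.35

```text
time: 21.2
tool_pos: [0.5483, -0.3406, 0.0592]
ee_rot: [-3.141, 0.001, 0.002]
wrist_force: [-0.3, -0.3, 0.0]
width: 0.0638
finger_force: 0.0
```

Emit:
carry_out:
  motion: "0 0 -0.12 0; 0 0 -0.24 0; 0 0 -0.36 0; 0 0 -0.48 0; 0 0 -0.6 0; 0 0 -0.72 0; 0 0 -0.84 0; 0 0 -0.9 0"

```text
time: 22.0
tool_pos: [0.5496, -0.3415, 0.1981]
ee_rot: [3.138, -0.005, 0.002]
wrist_force: [0.7, -1.0, 0.4]
width: 0.0635
finger_force: 0.0
```

```bash
python3 - <<'E'
from bench import robot, snapshot
import cv2,pickle
from h import *
o=robot.get_obs(); s=snapshot("wrist"); t=snapshot("side")
print(o["time"],o["tool_pos"],o["ee_rot"])
print(plan(o,[.43,-.0885,.16]))
cv2.imwrite("pics/w5.png",np.hstack([bright(s["image"],220,430,120,400,1.4),cv2.resize(bright(t["image"],180,420,230,400,2),(480,392))]))
E
```

```text
22.0 [ 0.54959009 -0.34149542  0.19813824] [ 3.13815099e+00 -4.56775696e-03  1.68408707e-03]
(array([-0.794, -1.688,  0.254]), 0)
```

View pics/w5.png

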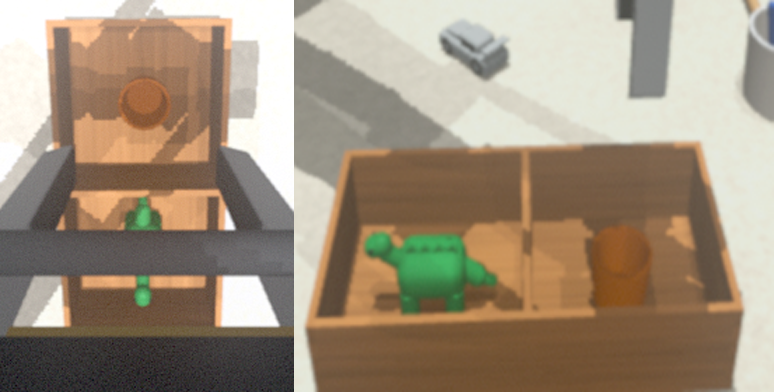

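The small cup stands mouth up in the far compartment. Next is the car.

Emit:
carry_out:
  motion: "-0.04 -0.1 0 0; -0.08 -0.2 0 0; -0.13 -0.31 0 0; -0.18 -0.42 0 0; -0.23 -0.53 0 0; -0.28 -0.64 0 0; -0.33 -0.75 0 0; -0.375 -0.845 0 0"
  grip: 1

```text
time: 22.9
tool_pos: [0.4914, -0.2132, 0.1931]
ee_rot: [-3.141, 0.001, 0.002]
wrist_force: [0.1, 0.4, 0.3]
width: 0.0939
finger_force: 0.0
```

Emit:
carry_out:
  motion: "-0.04 -0.1 0.05 0.03; -0.08 -0.2 0.1 0.06; -0.13 -0.31 0.15 0.1; -0.18 -0.42 0.2 0.14; -0.23 -0.53 0.25 0.18; -0.28 -0.64 0.3 0.22; -0.33 -0.75 0.35 0.26; -0.375 -0.845 0.4 0.26"

```text
time: 23.7
tool_pos: [0.4349, -0.0866, 0.1331]
ee_rot: [3.141, 0.001, -0.817]
wrist_force: [0.2, 0.4, -0.0]
width: 0.094
finger_force: 0.0
```

```bash
python3 - <<'E'
from bench import robot, snapshot
import pickle
from h import *
o=robot.get_obs(); s=snapshot("wrist"); pickle.dump((o,s),open("s6.pkl","wb"))
print(o["time"],o["tool_pos"],o["ee_rot"])
cv2.imwrite("pics/w6.png",bright(s["image"],200,440,100,310,2.8))
E
```

```text
23.7 [ 0.4349461  -0.08662345  0.13313688] [ 3.14114998e+00  7.30697817e-04 -8.17076020e-01]
```

View pics/w6.png

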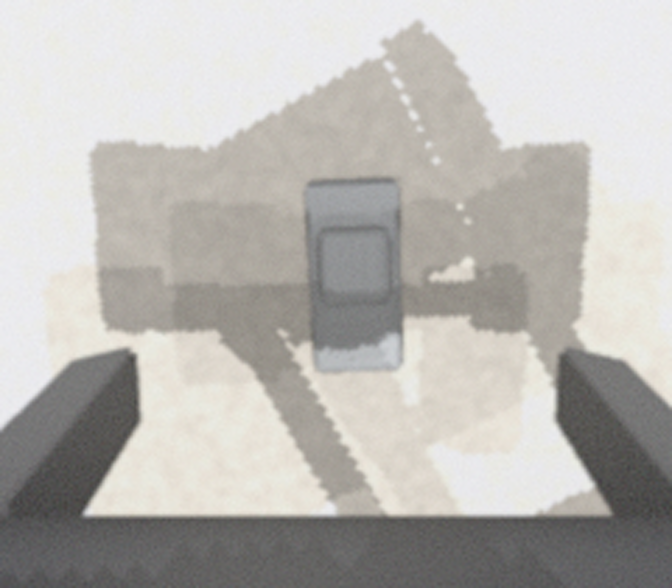

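The car is square to the tool, with its outline spanning (305..402, 181..370) in the crop and its centre at (356,276).

```bash
python3 - <<'E'
import pickle
from h import *
o,s=pickle.load(open("s6.pkl","rb"))
X=ray(s,(327.1,198.6),.018,o); X[2]=.0165; print(X.round(4),plan(o,X,-.80))
E
```

```text
[ 0.4341 -0.0924  0.0165] (array([0.024, 0.031, 0.778]), np.float64(-0.005))
```

Emit:
carry_out:
  motion: "0.02 0.03 0.05 0; 0.02 0.03 0.17 -0.005; 0.02 0.03 0.31 -0.005; 0.02 0.03 0.45 -0.005; 0.02 0.03 0.58 -0.005; 0.02 0.03 0.68 -0.005; 0.02 0.03 0.74 -0.005; 0.02 0.03 0.76 -0.005"

```text
time: 24.55
tool_pos: [0.4341, -0.0934, 0.0189]
ee_rot: [3.14, 0.001, -0.8]
wrist_force: [0.1, -0.4, -1.1]
width: 0.0939
finger_force: 0.0
```

Emit:
carry_out:
  motion: "0 0 0 0; 0 0 0 0; 0 0 0 0; 0 0 0 0; 0 0 0 0; 0 0 0 0; 0 0 0 0; 0 0 0 0"

```text
time: 25.35
tool_pos: [0.4346, -0.0928, 0.02]
ee_rot: [3.142, -0.0, -0.799]
wrist_force: [-0.1, 0.1, 0.2]
width: 0.094
finger_force: 0.0
```

Emit:
carry_out:
  motion: "0 0 0.01 0; 0 0 0.02 0; 0 0 0.023 0; 0 0 0.023 0; 0 0 0.023 0; 0 0 0.023 0; 0 0 0.023 0; 0 0 0.023 0"

```text
time: 26.15
tool_pos: [0.4347, -0.0929, 0.0166]
ee_rot: [-3.142, -0.0, -0.799]
wrist_force: [0.4, -0.3, -0.4]
width: 0.0942
finger_force: 0.0
```

Emit:
carry_out:
  motion: "0 0 0 0; 0 0 0 0; 0 0 0 0; 0 0 0 0; 0 0 0 0; 0 0 0 0; 0 0 0 0; 0 0 0 0"
  grip: -0.6

```text
time: 26.95
tool_pos: [0.4347, -0.0929, 0.0166]
ee_rot: [-3.141, -0.0, -0.8]
wrist_force: [0.7, -0.4, -0.5]
width: 0.0332
finger_force: 0.2
```

Emit:
carry_out:
  motion: "0 0 -0.05 0; 0 0 -0.15 0; 0 0 -0.3 0; 0 0 -0.45 0; 0 0 -0.6 0; 0 0 -0.75 0; 0 0 -0.85 0; 0 0 -0.9 0"

```text
time: 27.75
tool_pos: [0.4354, -0.0931, 0.1537]
ee_rot: [-3.14, -0.003, -0.799]
wrist_force: [-0.4, -0.4, 0.0]
width: 0.0318
finger_force: 30.0
```

```bash
python3 - <<'E'
from bench import robot
from h import *
o=robot.get_obs()
c=np.array([.471,.304]); y=-.055
for s in (-1,1): print(s,(c+s*.049*np.array([-np.sin(y),np.cos(y)])).round(4))
p=c-.049*np.array([-np.sin(y),np.cos(y)])
print(plan(o,[*p,.155]), o["joint_positions"].round(2))
E
```

```text
-1 [0.4683 0.2551]
1 [0.4737 0.3529]
(array([-1.511, -1.776, -0.009]), 0) [-0.34 -0.13  1.71 -0.    1.55  2.03]
```

Emit:
carry_out:
  motion: "-0.05 -0.06 0 -0.02; -0.12 -0.14 0 -0.05; -0.2 -0.23 0 -0.085; -0.28 -0.33 0 -0.12; -0.36 -0.42 0 -0.16; -0.44 -0.51 0 -0.2; -0.52 -0.6 0 -0.23; -0.6 -0.7 0 -0.237"

```text
time: 28.55
tool_pos: [0.4466, 0.0456, 0.151]
ee_rot: [3.141, 0.001, -0.053]
wrist_force: [-0.1, 0.1, -0.9]
width: 0.0317
finger_force: 30.0
```

Emit:
carry_out:
  motion: "0 -0.09 0 0; 0.01 -0.18 0 0; 0.01 -0.27 0 0; 0.02 -0.36 0 0; 0.02 -0.45 0 0; 0.03 -0.54 0 0; 0.03 -0.63 0 0; 0.03 -0.7 0 0"

```text
time: 29.35
tool_pos: [0.4575, 0.1507, 0.1515]
ee_rot: [-3.142, 0.0, -0.054]
wrist_force: [0.9, 0.1, -0.5]
width: 0.0317
finger_force: 30.0
```

Emit:
carry_out:
  motion: "0 -0.09 0 0; 0.01 -0.18 0 0; 0.01 -0.27 0 0; 0.02 -0.36 0 0; 0.02 -0.47 0 0; 0.03 -0.58 0 0; 0.03 -0.68 0 0; 0.03 -0.7 0 0"

```text
time: 30.15
tool_pos: [0.4677, 0.2558, 0.1513]
ee_rot: [-3.141, 0.0, -0.053]
wrist_force: [-0.2, 0.2, -0.7]
width: 0.0319
finger_force: 30.0
```

```bash
python3 - <<'E'
from bench import robot, snapshot
import pickle
from h import *
o=robot.get_obs(); s=snapshot("wrist"); pickle.dump((o,s),open("s7.pkl","wb"))
print(o["time"],o["tool_pos"],o["ee_rot"],o["width"])
cv2.imwrite("pics/w7.png",bright(s["image"],0,640,0,400,1.25))
E
```

```text
30.15 [0.46765875 0.25580887 0.1513347 ] [-3.14140766e+00  2.23395710e-04 -5.30053009e-02] 0.03189009584611658
```

View pics/w7.png

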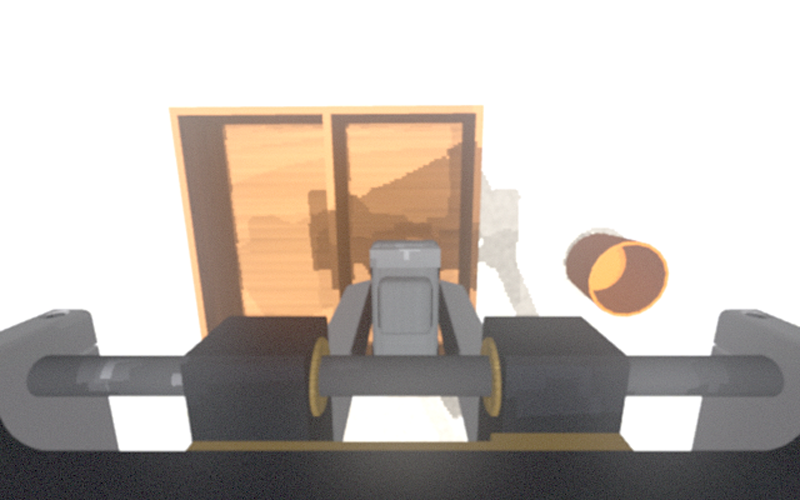

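The car is held squarely. The rim corners are at (172,109) and (483,106), the partition top at (327,112), and the right rim edge runs down to about (478,250).

```bash
python3 - <<'E'
import pickle
from h import *
o,s=pickle.load(open("s7.pkl","rb"))
for q in ((172,109),(483,106),(327,112),(479,240),(336,255),(190,240)): print(q,ray(s,np.array(q)/1.25,.065,o).round(4))
E
```

```text
(172, 109) [0.5745 0.3959 0.065 ]
(483, 106) [0.5659 0.1995 0.065 ]
(327, 112) [0.5675 0.2982 0.065 ]
(479, 240) [0.4796 0.2026 0.065 ]
(336, 255) [0.4743 0.3013 0.065 ]
(190, 240) [0.4901 0.4001 0.065 ]
```

Emit:
carry_out:
  motion: "0 0.02 0.05 0; 0 0.02 0.15 0; 0 0.02 0.3 0; 0 0.02 0.45 0; 0 0.02 0.6 0; 0 0.02 0.72 0; 0 0.02 0.8 0; 0 0.02 0.83 0"

```text
time: 31.0
tool_pos: [0.4661, 0.2499, 0.0246]
ee_rot: [3.14, 0.004, -0.056]
wrist_force: [0.3, 0.8, -0.9]
width: 0.0318
finger_force: 30.0
```

Emit:
carry_out:
  motion: "0 0 0.01 0; 0 0 0.01 0; 0 0 0.02 0; 0 0 0.02 0; 0 0 0.025 0; 0 0 0.025 0; 0 0 0.03 0; 0 0 0.03 0"

```text
time: 31.8
tool_pos: [0.4674, 0.2511, 0.0224]
ee_rot: [3.141, 0.0, -0.055]
wrist_force: [0.7, 0.3, -0.6]
width: 0.0317
finger_force: 30.0
```

Emit:
carry_out:
  motion: "0 0 0.003 0; 0 0 0.003 0; 0 0 0.007 0; 0 0 0.007 0; 0 0 0.01 0; 0 0 0.01 0; 0 0 0.01 0; 0 0 0.01 0"

```text
time: 32.6
tool_pos: [0.4676, 0.2511, 0.0218]
ee_rot: [3.142, -0.0, -0.055]
wrist_force: [-2.3, -1.5, 6.0]
width: 0.0316
finger_force: 30.0
```

Emit:
carry_out:
  motion: "0 0 0 0; 0 0 0 0; 0 0 0 0; 0 0 0 0; 0 0 0 0; 0 0 -0.04 0; 0 0 -0.1 0; 0 0 -0.2 0"
  grip: 0.02

```text
time: 33.4
tool_pos: [0.467, 0.2508, 0.0511]
ee_rot: [3.141, 0.001, -0.055]
wrist_force: [0.4, 1.0, -0.2]
width: 0.0473
finger_force: 0.0
```

Emit:
carry_out:
  motion: "0 0 -0.12 0; 0 0 -0.24 0; 0 0 -0.36 0; 0 0 -0.48 0; 0 0 -0.6 0; 0 0 -0.72 0; 0 0 -0.84 0; 0 0 -0.9 0"

```text
time: 34.2
tool_pos: [0.4684, 0.2514, 0.189]
ee_rot: [-3.14, -0.004, -0.055]
wrist_force: [0.2, -0.4, 0.9]
width: 0.0475
finger_force: 0.0
```

```bash
python3 - <<'E'
from bench import robot, snapshot
from h import *
o=robot.get_obs(); s=snapshot("wrist"); t=snapshot("scene")
print(o["time"],o["tool_pos"],o["ee_rot"],o["joint_positions"][5])
print(plan(o,[.443,.087,.16]))
cv2.imwrite("pics/w8.png",np.hstack([bright(s["image"],130,550,60,360,1),cv2.resize(bright(t["image"],330,520,160,300,2),(380,300))]))
E
```

```text
34.2 [0.46838729 0.25142352 0.18902709] [-3.13977158 -0.00408438 -0.05488733] 2.011704853292237
(array([-0.109,  1.104,  0.194]), 0)
```

View pics/w8.png

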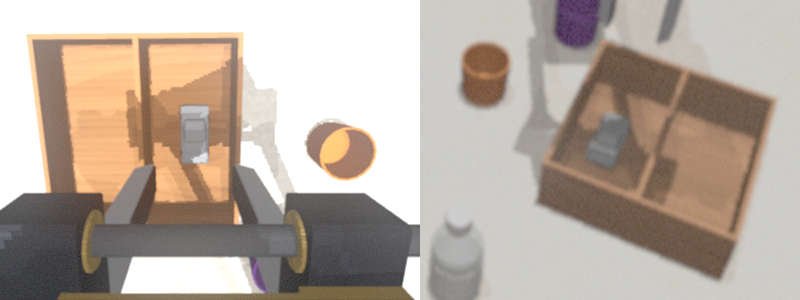

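The car is upright on its wheels in the near compartment of the square tray. Next is the large cup, turning the tool a quarter on the way so the fingers will lie along the tray's x.

Emit:
carry_out:
  motion: "-0.01 0.07 0 -0.02; -0.01 0.14 0.01 -0.05; -0.02 0.22 0.02 -0.09; -0.03 0.3 0.04 -0.13; -0.04 0.38 0.06 -0.17; -0.05 0.46 0.08 -0.21; -0.06 0.54 0.1 -0.25; -0.06 0.6 0.1 -0.25"
  grip: 1

```text
time: 35.1
tool_pos: [0.4525, 0.1609, 0.1695]
ee_rot: [-3.14, 0.003, 0.73]
wrist_force: [0.2, 1.2, 0.8]
width: 0.0938
finger_force: 0.0
```

Emit:
carry_out:
  motion: "-0.05 0.04 0.02 -0.03; -0.1 0.08 0.04 -0.07; -0.15 0.12 0.07 -0.11; -0.2 0.16 0.1 -0.15; -0.25 0.2 0.14 -0.19; -0.31 0.24 0.18 -0.23; -0.37 0.29 0.22 -0.253; -0.39 0.31 0.23 -0.253"

```text
time: 35.9
tool_pos: [0.4402, 0.0872, 0.1354]
ee_rot: [-3.139, 0.001, 1.522]
wrist_force: [0.1, 0.0, 1.4]
width: 0.094
finger_force: 0.0
```

```bash
python3 cup.py .05 .442 .088 pics/w9.png
```

```text
[553.1 353.4] [ 13.7 229.9] [ 0.6554 -0.0698  0.05  ]
[521.4 306.4] [34.1 54. ] [ 0.6195 -0.0169  0.05  ]
[129.9 301. ] [36.9 62.4] [0.2548 0.0058 0.05  ]
[324.5 203.6] [66.9 68. ] [0.4406 0.0905 0.05  ]
[354.1  28.7] [ 67.8 295.5] [0.4695 0.2253 0.05  ]
expect px [326.2042903 206.3738814] [0.4402 0.0872 0.1354] 35.9
```

View pics/w9.png

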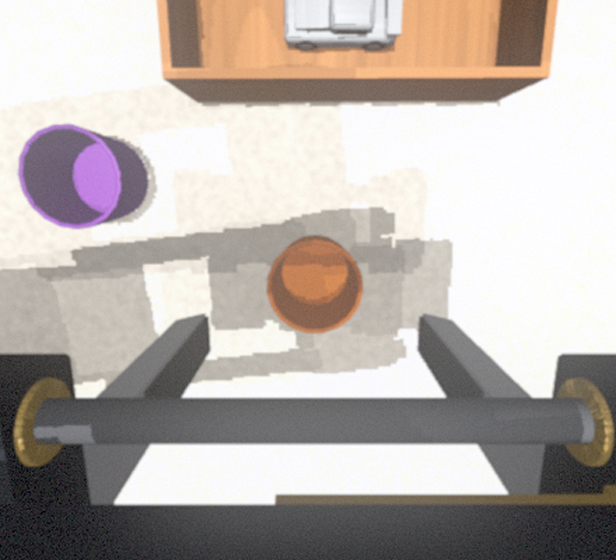

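Emit:
carry_out:
  motion: "0.02 0 0.04 0; 0.02 0 0.15 0; 0.02 0 0.27 0; 0.02 0 0.39 0; 0.02 0 0.51 0; 0.02 0 0.61 0; 0.02 0 0.68 0; 0.02 0 0.7 0"

```text
time: 36.75
tool_pos: [0.4403, 0.0914, 0.0302]
ee_rot: [-3.139, 0.0, 1.525]
wrist_force: [0.0, 0.3, -0.4]
width: 0.0939
finger_force: 0.0
```

Emit:
carry_out:
  motion: "0 0 0 0; 0 0 0 0; 0 0 0 0; 0 0 0 0; 0 0 0 0; 0 0 0 0; 0 0 0 0; 0 0 0 0"
  grip: 0

```text
time: 37.55
tool_pos: [0.4416, 0.091, 0.0321]
ee_rot: [3.141, -0.0, 1.525]
wrist_force: [-1.6, 0.0, 4.6]
width: 0.0593
finger_force: 30.0
```

Emit:
carry_out:
  motion: "0 0 -0.05 0; 0 0 -0.15 0; 0 0 -0.3 0; 0 0 -0.45 0; 0 0 -0.6 0; 0 0 -0.75 0; 0 0 -0.9 0; 0 0 -0.95 0"

```text
time: 38.35
tool_pos: [0.4423, 0.0911, 0.1766]
ee_rot: [3.137, -0.0, 1.525]
wrist_force: [0.8, 0.8, -0.5]
width: 0.0595
finger_force: 30.0
```

```bash
python3 - <<'E'
from bench import robot
from h import *
o=robot.get_obs(); print(o["tool_pos"],o["ee_rot"],plan(o,[.472,.351,.172]))
E
```

```text
[0.44229869 0.09109987 0.17656358] [ 3.13724002e+00 -4.21227943e-04  1.52538022e+00] (array([1.74 , 0.119, 0.03 ]), 0)
```

Emit:
carry_out:
  motion: "0.06 0.01 0 0; 0.16 0.01 0 0; 0.28 0.02 0 0; 0.4 0.03 0 0; 0.52 0.04 0 0; 0.64 0.05 0 0; 0.76 0.06 0 0; 0.87 0.06 0 0"

```text
time: 39.15
tool_pos: [0.4552, 0.2221, 0.1716]
ee_rot: [-3.138, 0.001, 1.526]
wrist_force: [-1.5, -0.5, -1.2]
width: 0.0592
finger_force: 30.0
```

Emit:
carry_out:
  motion: "0.12 0.01 0 0; 0.24 0.01 0 0; 0.36 0.02 0 0; 0.48 0.03 0 0; 0.6 0.04 0 0; 0.72 0.05 0 0; 0.82 0.06 0 0; 0.87 0.06 0 0"

```text
time: 39.95
tool_pos: [0.4712, 0.3525, 0.1737]
ee_rot: [-3.141, 0.0, 1.526]
wrist_force: [0.0, -0.2, -1.4]
width: 0.0595
finger_force: 30.0
```

Emit:
carry_out:
  motion: "0 0 0.05 0; 0 0 0.15 0; 0 0 0.3 0; 0 0 0.45 0; 0 0 0.6 0; 0 0 0.75 0; 0 0 0.84 0; 0 0 0.88 0"

```text
time: 40.75
tool_pos: [0.4697, 0.3495, 0.0393]
ee_rot: [-3.138, 0.003, 1.525]
wrist_force: [0.7, 0.3, -0.5]
width: 0.0594
finger_force: 30.0
```

Emit:
carry_out:
  motion: "0 0 0.01 0; 0 0 0.01 0; 0 0 0.02 0; 0 0 0.02 0; 0 0 0.025 0; 0 0 0.025 0; 0 0 0.025 0; 0 0 0.025 0"

```text
time: 41.55
tool_pos: [0.471, 0.3509, 0.0383]
ee_rot: [3.142, 0.0, 1.525]
wrist_force: [1.2, 0.6, -0.7]
width: 0.0591
finger_force: 30.0
```

Emit:
carry_out:
  motion: "0 0 0.003 0; 0 0 0.003 0; 0 0 0.006 0; 0 0 0.006 0; 0 0 0.009 0; 0 0 0.009 0; 0 0 0.009 0; 0 0 0.009 0"

```text
time: 42.35
tool_pos: [0.471, 0.3509, 0.0372]
ee_rot: [3.141, 0.0, 1.525]
wrist_force: [-1.3, -0.6, 2.2]
width: 0.0594
finger_force: 30.0
```

Emit:
carry_out:
  motion: "0 0 0.002 0; 0 0 0.002 0; 0 0 0.004 0; 0 0 0.004 0; 0 0 0.004 0; 0 0 0.004 0; 0 0 0.004 0; 0 0 0.004 0"

```text
time: 43.15
tool_pos: [0.471, 0.3509, 0.0371]
ee_rot: [3.141, 0.0, 1.525]
wrist_force: [-2.9, -1.9, 6.1]
width: 0.059
finger_force: 30.0
```

Emit:
carry_out:
  motion: "0 0 0 0; 0 0 0 0; 0 0 0 0; 0 0 0 0; 0 0 0 0; 0 0 -0.04 0; 0 0 -0.1 0; 0 0 -0.2 0"
  grip: 0.8

```text
time: 43.95
tool_pos: [0.4706, 0.3506, 0.0665]
ee_rot: [-3.14, 0.001, 1.525]
wrist_force: [0.8, -0.1, -0.3]
width: 0.0848
finger_force: 0.0
```

Emit:
carry_out:
  motion: "0 0 -0.12 0; 0 0 -0.24 0; 0 0 -0.36 0; 0 0 -0.48 0; 0 0 -0.6 0; 0 0 -0.72 0; 0 0 -0.84 0; 0 0 -0.9 0"

```text
time: 44.75
tool_pos: [0.4719, 0.3515, 0.2052]
ee_rot: [3.137, -0.003, 1.525]
wrist_force: [0.1, 0.3, -0.2]
width: 0.0847
finger_force: 0.0
```

```bash
python3 - <<'E'
from bench import robot, snapshot
from h import *
o=robot.get_obs(); s=snapshot("side"); t=snapshot("scene")
print(o["time"],o["tool_pos"])
cv2.imwrite("pics/w10.png",np.hstack([bright(s["image"],180,460,120,400,1.4),bright(t["image"],150,510,110,390,1.1)[:308] if 0 else cv2.resize(bright(t["image"],150,520,110,310,1),(400,392))]))
E
```

```text
44.75 [0.47185853 0.35145408 0.20516595]
```

View pics/w10.png

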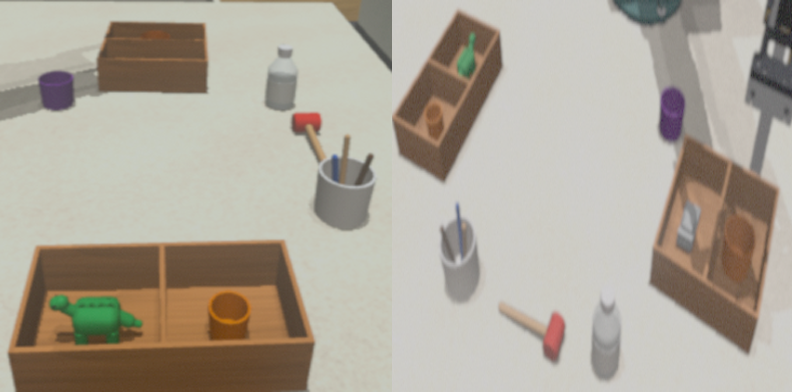

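All four toys stand upright in their own compartments, the bystanders haven't moved, and the arm is clear. Handing in.

```bash
python3 -c "
from bench import robot
print(robot.close_job())"
```

```text
the job is handed in; nothing more can be done
None
```

The job is handed in at about 45 s: the dinosaur and small cup stand in the long tray, the car and large cup in the square tray, one per compartment and upright; the mallet, pen pot and gel bottle were not touched.

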